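# Load a glaze jar into the roller mill by its tipping tray

### The arm

A 6-joint arm with a two-finger parallel gripper is mounted at the origin on the work surface. World frame = base frame: x ahead of the robot, y to its left, z up, the work surface at z = 0. Lengths are in mm, angles in rad, forces in N, time in s.
With the tool pointing down it reaches from about 350 to 875 mm from the base axis. Payload 4.2 kg.
Tool frame: the origin (TCP) lies at the very end of the fingers, on their centre line; the grasp point (between the pads) lies 19 mm behind it; z points along the fingers, y is the direction in which the jaws open and shut (so a half turn about z gives the same grasp; the last joint's range is limited). The gripper opens to 85 mm and grips with 20 to 120 N. Pads are 22 mm wide; open, the fingers measure 114 mm over their backs; the gripper's body (76 mm by 85 mm) begins 54 mm behind the grasp point. The pads swing forward as they close: fully open they stand 13 mm farther back than shut.
Start: joints at [-1.007, 0.385, 0.008, 0, -1.194, -0.259], TCP at [187.58, -596.165, 231.312] pointing down, gripper open.
Joint ranges: [-3.14, 3.14], [-1.21, 2.06], [-1.07, 1.41], [-3.16, 2.05], [-2.99, -0.16], [-3.1, 3.1]. Speed limits (rad/s): [2.79, 2.79, 3.14, 3.14, 3.14, 3.14].

### API

Orientations are given as a unit quaternion [x, y, z, w].
In Python, from bench import read_state, get_image, camera_params, job_done gives the robot as it stands.
- The arm moves only by the tool send_rows, never from a script. Its arguments are lists of equal length, an entry for each row: "translation": the shift along the tool's x, y, z in m, a list of three; "yaw": the turn about the tool's z in degrees; "fingers": the closure in counts, from 0 (fully open) to 255 (shut). A call has 1 to 12 rows; each row is the pose to reach, as a shift and turn from the pose measured when the call began, along the tool's axes at that moment; what a row does not reach only later rows make up. A row lasts 1/10 s, in which the tool goes at most 50 mm and 8.59 degrees, less where a joint would pass 70% of its speed; a pose out of reach is approached as far as the arm can. A call with a gripper value outside its range is refused whole. The fingers move at their own pace and stop on an object; the grip force is fixed at half the most. Time passes only in rows, so rows that repeat a pose let the fingers close. It gives the time, the measured TCP pose, the force and the opening at its end, in the units of the state.
- read_state(): the state, without advancing time (a new reading comes with each control period).
- get_image(name): name is "scene" or "side" or "wrist"; returns the picture (384x512x3 uint8, blue, green, red); there is no depth.
- camera_params(name): a dict with "mtx" (3x3 intrinsics, pixels), "rvec" (rotation vector, rad) and "tvec" (3), from world to camera coordinates, as OpenCV has them; the wrist camera has in their place "tool_from_camera" (4x4, takes a point from camera to tool coordinates, whose origin is the TCP and whose axes are the flange's). Camera axes: x right, y down, z forward; pixel columns grow to the right and rows downward; lengths in mm; the calibration is good to about 2 mm. A picture is of the moment at which its call begins: read the wrist's pose just before it. camera_params takes no time and is no camera call.
- job_done(): hands the job in, once; it reports no verdict.
The state is a dict: "clock": time; "joints": joint angles; "joint_vel": joint speeds; "joint_efforts": joint torques, N m; "position": TCP position; "ee_rot": TCP orientation; "contact_force": force on the tool from outside, world axes, zero at the start; "wrist_torque": the same for the moment, N m; "gripper_width": finger opening in mm.
Only numpy, scipy, OpenCV 4.12 (cv2) and the standard library are available. Lean on these libraries where they do the work, as an engineer would, in place of code of your own. Each camera call takes 0.05 s, during which the arm holds its last target.

### The job

Load the roller mill on the glaze bench with the jar that has the teal lid: lift it out of the crate, stand it upright on the bench and let go to change your grip, then take it again and lay it on its side on the mill's loading tray, in line with the rollers, and let go. Its own weight must tip the tray so that it rolls down to lie between the two rollers, and the empty tray swings back up by itself. Do not drop the jar, push the tray or guide the jar onto the rollers by hand, and leave the other jars, the vase and the tub where they stand.

Things in the scene. Friction and masses are not known exactly. Their poses are not given: they have to be found in the camera images.
- jar: The jar to load, standing in a cell of the crate: white porcelain cylinder 60 mm in diameter, 100 mm tall, with a ribbed teal screw lid 42 mm in diameter, 32 mm tall on top (132 mm over all; the lid is fast) and a teal band. 0.44 to 0.66 kg, contents fixed. Origin: centre of its underside; z runs along the jar from base to lid
- jar_center (a point): Point on the jar's axis in the middle of its body, 50 mm above its underside; close to its centre of mass
- jar_coral: Bystander: the same jar with a coral-red lid and band, standing in the crate. Origin: centre of its underside
- jar_ochre: Bystander: the same jar with an ochre-yellow lid and band, standing in the crate. Origin: centre of its underside
- crate: Open wooden crate, fixed to the bench, 276 mm (its x) by 98 mm (its y), 100 mm high, walls 8 mm, floor 8 mm, two cross walls making a row of three cells along its x at about -90, 0 and +90 mm, each about 80 mm square inside. Only a jar's lid and shoulder stand out of it: the lid spans 108 to 140 mm above the bench. Origin: centre of its underside; z up
- table: The bench top, z = 0 at its upper surface; the bare bench between the crate and the mill is free
- mill: Roller jar mill, fixed, grey-blue, switched off. Origin on the bench; x points from the loading side across the rollers to the far guard rail, y along the rollers, z up. Covers x -130 to +140 mm; end plates at y = -134 and +134 mm, up to 115 mm high; motor housing from there to y = -223 mm, 108 mm high; guard rail at x = 115 mm, 138 mm high
- roller_near: Black rubber roller nearer the tray, 40 mm in diameter, 240 mm long, free to turn. Origin: middle of its axis, 75 mm above the bench, x = 16 mm in the mill's frame; axis along the mill's y
- roller_far: The same roller on the far side, x = 84 mm in the mill's frame
- valley (a point): Where the jar's axis lies when it rests between the two rollers: middle of their length, 112 mm above the bench; axes as the mill's
- tray: Pivoting aluminium loading tray; surface from x = 10 to 78 mm, 230 mm along y, with a 9 mm high lip on the robot-side edge at x = 7 to 10 mm. Origin: middle of the pivot line, level with the surface, 118.5 mm above the bench; x over the surface to the rollers, y along the pivot, z out of the surface. A counterweight holds it empty with x rising 6 degrees, so a jar on it nestles against the lip
- tray_seat (a point): Point on the tray's upper surface, 32 mm from the pivot line, midway along y: under the axis of a jar that lies against the lip; the jar's axis is then 30 mm above this point along the tray's z
- vase: Bystander: coral-red waisted vase, 175 mm tall, foot 86 mm in diameter, standing on the bench. Origin: centre of its underside
- tub: Bystander: white lidded glaze tub, 84 mm in diameter, 74 mm tall. Origin: centre of its underside
- tray_edge (a point): Middle of the tray's free edge beside the near roller, where the jar rolls off. The hinge is damped; about 2.5 N down at 30 mm from the pivot starts it, so the jar's weight tips the tray 22 degrees (to 16 degrees downhill) in 0.5 to 1.2 s; the emptied tray swings back in about 1.5 s
There are look-alikes about, which are no part of the job. What is shaped like the jar but green is not meant.

How it is judged:
By the outcome, as a careful person would: the job done as asked, in the order asked, and still so for the second after the job is handed in, with the robot touching nothing.
It also fails if it takes over 58 s, if anything falls off the work surface, if the arm or the gripper's body presses on something with over 40 N, if the wrist force passes 120 N, or if a joint passes its speed limit or range.

## Working session

There is one attempt and no reset: what is moved stays moved. The work goes in short steps, Python scripts to look and compute and a tool call to move; the robot and the scene stay as the last step left them, time stands still between calls to the robot, and variables do not carry over. Pictures are saved under pics/ and viewed, and the job is handed in when it is done.

Besides the shell and the picture viewer there is one more tool, called after "Request:" by a JSON object that holds its "api" and its "payload", one argument or row to a line. send_rows: Moves the arm, as the interface text tells. Its arguments: {"type":"object","properties":{"translation":{"type":"array","items":{"type":"array","items":{"type":"number"}}},"yaw":{"type":"array","items":{"type":"number"}},"fingers":{"type":"array","items":{"type":"number"}}},"required":["translation","yaw","fingers"]}

```bash
ls; mkdir -p pics; python3 - <<'E'
from bench import *
import cv2
print(read_state())
for n in ("scene","side","wrist"):
    cv2.imwrite(f"pics/a_{n}.png",get_image(n)); print(n,camera_params(n))
E
```

```text
pics
{'clock': 0.0, 'joints': array([-1.00740293e+00,  3.85523355e-01,  6.61484104e-03, -5.17947673e-04,
       -1.19401601e+00, -2.58611724e-01]), 'joint_vel': array([-0.00107274, -0.0006146 ,  0.00064162, -0.0009343 ,  0.00139447,
        0.00133635]), 'joint_efforts': array([ 1.63903901e-04, -3.92290449e+01,  1.88404799e+01,  4.18623984e+00,
       -4.68356215e-03, -4.88246798e-06]), 'position': array([ 187.39995716, -595.61572805,  230.2345285 ]), 'ee_rot': array([-1.51707168e-01,  9.88424881e-01,  1.07165152e-03, -2.04477848e-04]), 'contact_force': array([-0.05499296,  0.73435031, -0.34557516]), 'wrist_torque': array([ 0.03513111,  0.04857695, -0.08729316]), 'gripper_width': 85.7370422582818}
scene {'mtx': array([[395.78292906,   0.        , 259.34456063],
       [  0.        , 395.78292906, 192.86152819],
       [  0.        ,   0.        ,   1.        ]]), 'rvec': array([ 1.59365696,  2.28801698, -0.62064615]), 'tvec': array([  76.4736592 , -440.16606145, 1479.64205105])}
side {'mtx': array([[468.37039754,   0.        , 253.99999293],
       [  0.        , 468.37039754, 192.08949115],
       [  0.        ,   0.        ,   1.        ]]), 'rvec': array([ 0.39597272, -2.69966242,  1.31508317]), 'tvec': array([ 559.38449806,  116.83855243, 1366.67928077])}
wrist {'mtx': array([[342.04147485,   0.        , 255.72103698],
       [  0.        , 342.04147485, 193.51608628],
       [  0.        ,   0.        ,   1.        ]]), 'tool_from_camera': array([[ 3.65071876e-04, -9.64593458e-01, -2.63741024e-01,
         6.67647838e+01],
       [ 9.99999910e-01,  2.95587447e-04,  3.03138756e-04,
         1.47529455e-02],
       [-2.14447124e-04, -2.63741111e-01,  9.64593479e-01,
        -1.42653488e+02],
       [ 0.00000000e+00,  0.00000000e+00,  0.00000000e+00,
         1.00000000e+00]])}
```

View pics/a_scene.png

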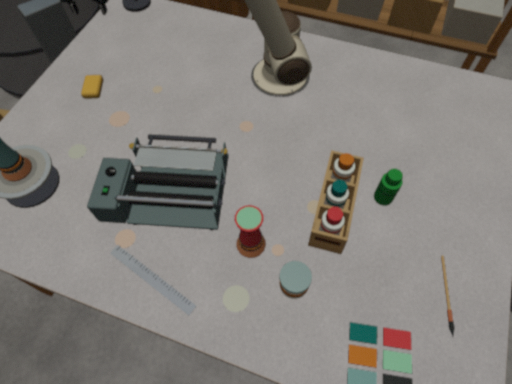

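View pics/a_side.png

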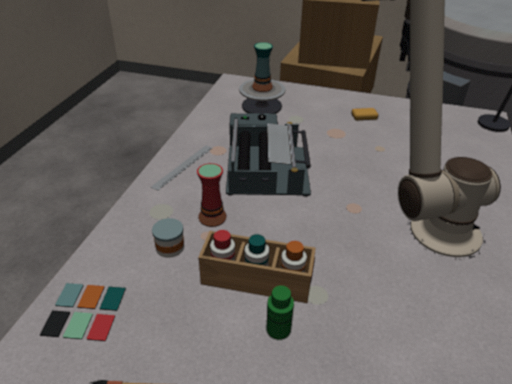

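View pics/a_wrist.png

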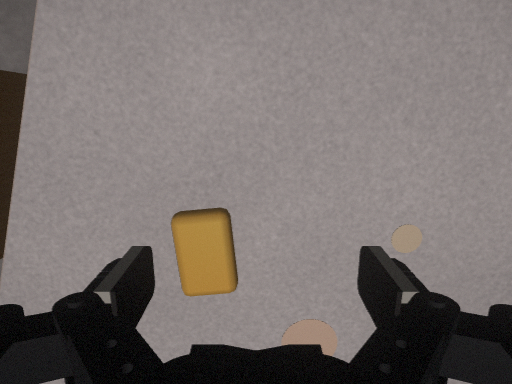

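```bash
cat > h.py <<'E'
import numpy as np, cv2
from bench import *
def rays(name,px):
    p=camera_params(name); K=p["mtx"]
    if name=="wrist":
        from scipy.spatial.transform import Rotation as R
        s=read_state(); T=p["tool_from_camera"]; Rt=R.from_quat(s["ee_rot"]).as_matrix()
        Rc=Rt@T[:3,:3]; o=Rt@T[:3,3]+s["position"]
    else:
        Rm=cv2.Rodrigues(p["rvec"])[0]; Rc=Rm.T; o=-Rm.T@p["tvec"]
    d=np.linalg.inv(K)@np.array([px[0],px[1],1.]); return o,Rc@d
def plane(name,px,z):
    o,d=rays(name,px); return o+d*(z-o[2])/d[2]
def tri(a,b):
    (o1,d1),(o2,d2)=rays("scene",a),rays("side",b)
    t=np.linalg.lstsq(np.stack([d1,-d2],1),o2-o1,rcond=None)[0]
    p,q=o1+t[0]*d1,o2+t[1]*d2; return (p+q)/2,np.linalg.norm(p-q)
def proj(name,P):
    p=camera_params(name); return cv2.projectPoints(np.array([P],float),p["rvec"],p["tvec"],p["mtx"],None)[0][0,0]
def crop(name,img,x,y,w,h,s): cv2.imwrite(name,cv2.resize(img[y:y+h,x:x+w],None,fx=s,fy=s,interpolation=cv2.INTER_CUBIC))
E
python3 - <<'E'
from h import *
a=cv2.imread("pics/a_scene.png");b=cv2.imread("pics/a_side.png")
crop("pics/c1.png",a,80,125,160,105,5); crop("pics/c2.png",b,215,100,110,100,6)
crop("pics/c3.png",np.hstack([a[140:250,295:385],b[220:330,195:325][:, :]]),0,0,220,110,3.6)
E
```

```text
(no output)
```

View pics/c1.png

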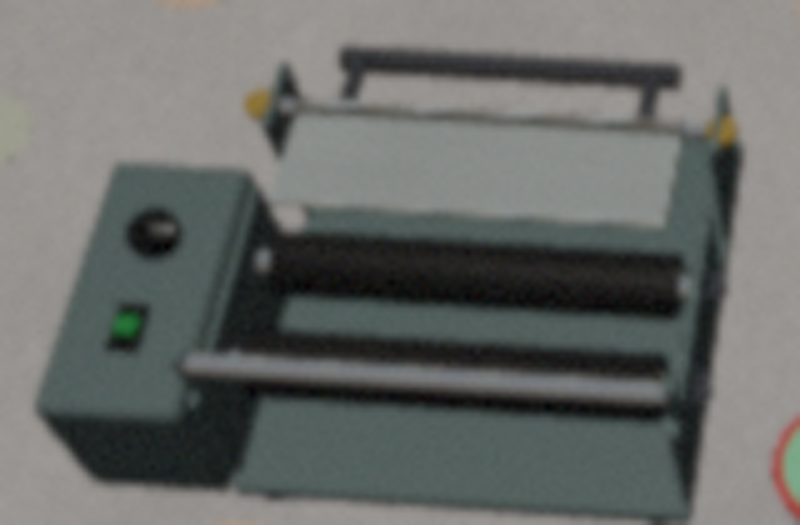

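View pics/c2.png

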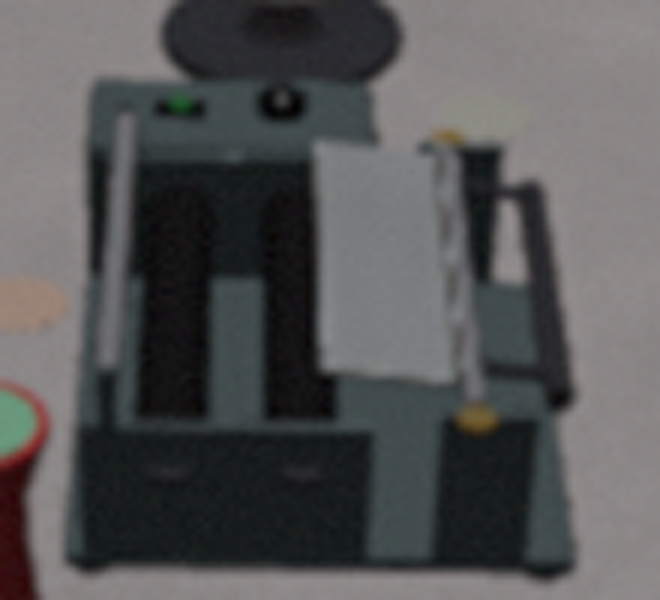

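View pics/c3.png

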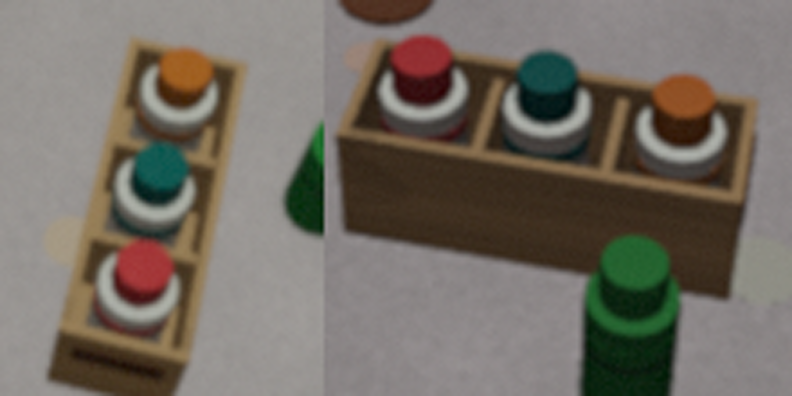

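```bash
python3 - <<'E'
from h import *
np.set_printoptions(precision=1,suppress=True)
print("lid",tri((339.7,184.4),(257.2,240)),plane("scene",(339.7,184.4),140),plane("side",(257.2,240),140))
for p in [(331.9,151.1),(363.3,158),(311.1,231.7),(346.4,240)]: print("crate",plane("scene",p,100))
f=lambda x,y:(x/5+80,y/5+125); g=lambda x,y:(x/6+215,y/6+100)
K=[tri(f(258,103),g(448,137)),tri(f(722,130),g(477,417))]
print("knobs",K)
print("tray free corners", tri(f(275,203),g(313,142)), tri(f(668,228),g(320,372)))
print("guard", tri(f(187,364),g(122,115)), tri(f(665,387),g(107,370)))
print("bar", tri(f(342,60),g(530,187)), tri(f(680,75),g(563,400)))
for n,px in (("green",(388,197)),):print(n,plane("scene",px,0))
print("vase top",tri((249,219),(210,172)),"tub",tri((296,273),(168,229)),"green",tri((394,176),(281.5,294)))
E
```

```text
lid (array([478.2, 332.3, 140.4]), np.float64(2.8608473781635007)) [476.6 331.5 140. ] [479.1 333.4 140. ]
crate [346.2 280.1 100. ]
crate [338.8 373.5 100. ]
crate [619.4 297.7 100. ]
crate [610.3 391.4 100. ]
knobs [(array([ 539.8, -287.1,  113. ]), np.float64(1.3707708871237498)), (array([463.2, -17.7, 113.1]), np.float64(1.2987767224361617))]
tray free corners (array([ 606.8, -233. ,  127.5]), np.float64(1.5744941197111004)) (array([544.4, -15.4, 125.3]), np.float64(1.1832140072020172))
guard (array([ 717.7, -223.9,  130.9]), np.float64(1.56675695656495)) (array([643.1,  27.5, 134.4]), np.float64(1.1753371938287545))
bar (array([ 486.3, -262.7,  102.1]), np.float64(3.418746852884259)) (array([426.9, -62. , 101.6]), np.float64(0.9205664845690907))
green [379.9 481.8   0. ]
vase top (array([671.2, 143. , 169.3]), np.float64(2.0303930197729354)) tub (array([734.8, 295.6,  75. ]), np.float64(5.172222680600337)) green (array([387. , 465.8, 124.7]), np.float64(2.7841995138278572))
```

```bash
cat >> h.py <<'E'
from scipy.spatial.transform import Rotation as Rr
def go(*wps):
    s=read_state(); R=Rr.from_quat(s["ee_rot"]).as_matrix()
    psi=np.degrees(np.arctan2(R[1,1],R[0,1]))
    print("t",round(s["clock"],2),"pos",s["position"].round(1),"psi",psi.round(1),"w",round(s["gripper_width"],1),"F",s["contact_force"].round(1),"J",np.degrees(s["joints"]).round(0),"tiltz",R[:,2].round(3))
    for w in wps:
        d=R.T@(np.array(w[:3])-s["position"]); y=-(w[3]-psi); y=(y+180)%360-180
        print("  ",d.round(1),"yaw",y.round(1))
E
python3 - <<'E'
from h import *
go((500,-200,230,100),(478,332,230,93.7))
E
```

```text
t 0.15 pos [ 187.5 -595.8  230.5] psi 107.5 w 85.6 F [-0.2 -0.3  0.3] J [-58.  22.   0.  -0. -68. -15.] tiltz [-0.001  0.002 -1.   ]
   [-416.9  283.8    0.9] yaw 7.5
   [-555.5  797.9    1.7] yaw 13.8
```

Request:
{"api": "send_rows", "payload": {
  "translation": [
    [-0.417,0.284,0],
    [-0.417,0.284,0],
    [-0.417,0.284,0],
    [-0.417,0.284,0],
    [-0.417,0.284,0],
    [-0.417,0.284,0],
    [-0.417,0.284,0],
    [-0.417,0.284,0],
    [-0.417,0.284,0],
    [-0.417,0.284,0],
    [-0.43,0.334,0],
    [-0.445,0.384,0]
  ],
  "yaw": [13.8,13.8,13.8,13.8,13.8,13.8,13.8,13.8,13.8,13.8,13.8,13.8],
  "fingers": [0,0,0,0,0,0,0,0,0,0,0,0]
}}

```text
clock: 1.35
position: [497.2, -103.3, 230.3]
ee_rot: [-0.032, 0.999, 0.001, -0.001]
contact_force: [0.5, 0.6, -0.4]
gripper_width: 85.4
```

```bash
python3 - <<'E'
from h import *
go((478,332,230,93.7))
E
```

```text
t 1.35 pos [ 497.2 -103.3  230.3] psi 93.6 w 85.4 F [ 0.5  0.6 -0.4] J [  7.  11. -16.  -0. -64. -93.] tiltz [-0.002  0.002 -1.   ]
   [ -8.5 435.6   1. ] yaw -0.1
```

Request:
{"api": "send_rows", "payload": {
  "translation": [
    [-0.0085,0.4356,0],
    [-0.0085,0.4356,0],
    [-0.0085,0.4356,0],
    [-0.0085,0.4356,0],
    [-0.0085,0.4356,0],
    [-0.0085,0.4356,0],
    [-0.0085,0.4356,0],
    [-0.0085,0.4356,0],
    [-0.0085,0.4356,0],
    [-0.0085,0.4356,0],
    [-0.0085,0.4356,0],
    [-0.0085,0.4356,0]
  ],
  "yaw": [0,0,0,0,0,0,0,0,0,0,0,0],
  "fingers": [0,0,0,0,0,0,0,0,0,0,0,0]
}}

```text
clock: 2.55
position: [477.9, 331.1, 230.8]
ee_rot: [-0.032, 1.0, 0.0, -0.001]
contact_force: [0.3, 0.5, 0.4]
gripper_width: 85.4
```

```bash
python3 - <<'E'
from h import *
go((478,332,106,93.7))
i=get_image("wrist"); cv2.imwrite("pics/w1.png",i)
hsv=cv2.cvtColor(i,cv2.COLOR_BGR2HSV)
m=cv2.inRange(hsv,(80,90,30),(100,255,255)); 
n,l,s,c=cv2.connectedComponentsWithStats(m)
for k in range(1,n):
    if s[k,4]>100: print(s[k],c[k],plane("wrist",c[k],140))
E
```

```text
t 2.55 pos [477.9 331.1 230.8] psi 93.6 w 85.4 F [0.3 0.5 0.4] J [  51.   18.   -6.   -0.  -66. -137.] tiltz [-0.002  0.001 -1.   ]
   [ -0.5   0.7 124.8] yaw -0.1
[ 228  169   58   58 2500] [256.1808 198.974 ] [478.95605979 331.45754937 140.        ]
```

View pics/w1.png

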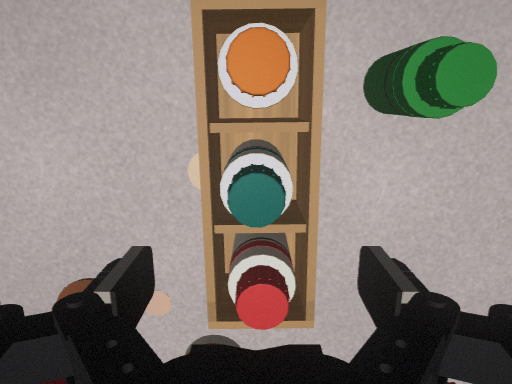

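The wrist view shows the teal lid at (256,199), mid-cell, centred between the fingers; position agrees within 1 mm.

Request:
{"api": "send_rows", "payload": {
  "translation": [
    [-0.001,0.0005,0.05],
    [-0.001,0.0005,0.09],
    [-0.001,0.0005,0.115],
    [-0.001,0.0005,0.125],
    [-0.001,0.0005,0.125],
    [-0.001,0.0005,0.125],
    [-0.001,0.0005,0.125],
    [-0.001,0.0005,0.125],
    [-0.001,0.0005,0.125],
    [-0.001,0.0005,0.125],
    [-0.001,0.0005,0.125],
    [-0.001,0.0005,0.125]
  ],
  "yaw": [0,0,0,0,0,0,0,0,0,0,0,0],
  "fingers": [0,0,0,0,0,255,255,255,255,255,255,255]
}}

```text
clock: 3.8
position: [479.6, 332.1, 107.8]
ee_rot: [-0.032, 1.0, 0.001, 0.0]
contact_force: [-0.8, -0.6, 6.0]
gripper_width: 40.5
```

```bash
python3 - <<'E'
from h import *
go((479,331.5,222,93.7),(470,205,222,183.7))
E
```

```text
t 3.8 pos [479.6 332.1 107.8] psi 93.6 w 40.5 F [-0.8 -0.6  6. ] J [  51.   25.  -15.   -0.  -50. -137.] tiltz [ 0.     0.003 -1.   ]
   [   0.5   -0.2 -114.2] yaw -0.1
   [  17.5 -125.9 -114.5] yaw -90.1
```

Request:
{"api": "send_rows", "payload": {
  "translation": [
    [0,0,-0.03],
    [0,0,-0.06],
    [0,0,-0.09],
    [0,0,-0.115],
    [0.003,-0.02,-0.118],
    [0.006,-0.05,-0.118],
    [0.009,-0.08,-0.118],
    [0.013,-0.11,-0.118],
    [0.0175,-0.126,-0.115],
    [0.0175,-0.126,-0.115],
    [0.0175,-0.126,-0.115],
    [0.0175,-0.126,-0.115]
  ],
  "yaw": [0,0,0,0,-8,-16,-24,-32,-40,-48,-56,-64],
  "fingers": [255,255,255,255,255,255,255,255,255,255,255,255]
}}

```text
clock: 5.0
position: [468.7, 204.2, 220.9]
ee_rot: [-0.558, 0.83, 0.002, -0.001]
contact_force: [-0.4, 0.2, -5.3]
gripper_width: 40.8
```

```bash
python3 - <<'E'
from h import *
go((470,205,222,183.7),(470,205,104,183.7))
i=get_image("side"); cv2.imwrite("pics/s1.png",i)
E
```

```text
t 5.0 pos [468.7 204.2 220.9] psi 157.9 w 40.8 F [-0.4  0.2 -5.3] J [ 42.  11. -16.  -0. -63. -64.] tiltz [-0.003  0.002 -1.   ]
   [-1.2 -0.9 -1.1] yaw -25.8
   [ -1.1  -1.4 116.9] yaw -25.8
```

View pics/s1.png

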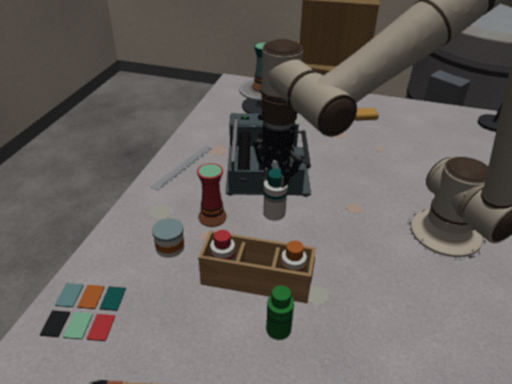

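The teal-lidded jar hangs upright under the gripper at (275,195). In the crate its base stood at z=8 with TCP at 107.8, so bench contact comes at TCP ≈ 99.8.

Request:
{"api": "send_rows", "payload": {
  "translation": [
    [-0.001,-0.001,0.03],
    [-0.001,-0.001,0.06],
    [-0.001,-0.001,0.09],
    [-0.001,-0.001,0.11],
    [-0.001,-0.001,0.117],
    [-0.001,-0.001,0.119],
    [-0.001,-0.001,0.1205],
    [-0.001,-0.001,0.1215],
    [-0.001,-0.001,0.1215],
    [-0.001,-0.001,0.1215]
  ],
  "yaw": [-8,-16,-25.8,-25.8,-25.8,-25.8,-25.8,-25.8,-25.8,-25.8],
  "fingers": [255,255,255,255,255,255,255,255,255,255]
}}

```text
clock: 6.05
position: [469.9, 205.4, 100.1]
ee_rot: [0.731, -0.683, -0.002, -0.0]
contact_force: [-0.2, 0.5, -4.9]
gripper_width: 40.7
```

```bash
python3 - <<'E'
from h import *
go((470,205,99,183.7))
E
```

```text
t 6.05 pos [469.9 205.4 100.1] psi -176.1 w 40.7 F [-0.2  0.5 -4.9] J [ 42.  19. -25.  -0. -46. -38.] tiltz [-0.002  0.003 -1.   ]
   [ 0.4 -0.1  1.1] yaw 0.2
```

Request:
{"api": "send_rows", "payload": {
  "translation": [
    [0,0,0.001],
    [0,0,0.002],
    [0,0,0.002]
  ],
  "yaw": [0,0,0],
  "fingers": [255,255,255]
}}

```text
clock: 6.35
position: [470.2, 205.7, 99.8]
ee_rot: [0.731, -0.683, -0.001, -0.001]
contact_force: [-3.4, -0.0, 5.0]
gripper_width: 40.8
```

Request:
{"api": "send_rows", "payload": {
  "translation": [
    [0,0,0],
    [0,0,0],
    [0,0,0],
    [0,0,0],
    [0,0,0],
    [0,0,0],
    [0,0,0],
    [0,0,0]
  ],
  "yaw": [0,0,0,0,0,0,0,0],
  "fingers": [0,0,0,0,0,0,0,0]
}}

```text
clock: 7.15
position: [470.2, 205.7, 99.7]
ee_rot: [0.731, -0.683, -0.001, -0.001]
contact_force: [0.5, -0.2, -0.0]
gripper_width: 85.6
```

```bash
python3 - <<'E'
from h import *
go((470,205,67,183.7))
i=get_image("wrist"); cv2.imwrite("pics/w2.png",i); i=get_image("side"); crop("pics/s2.png",i,200,130,160,120,5)
E
```

```text
t 7.15 pos [470.2 205.7  99.7] psi -176.1 w 85.6 F [ 0.5 -0.2 -0. ] J [ 42.  19. -25.  -0. -45. -38.] tiltz [-0.001  0.003 -1.   ]
   [ 0.8  0.2 32.7] yaw 0.2
```

View pics/w2.png

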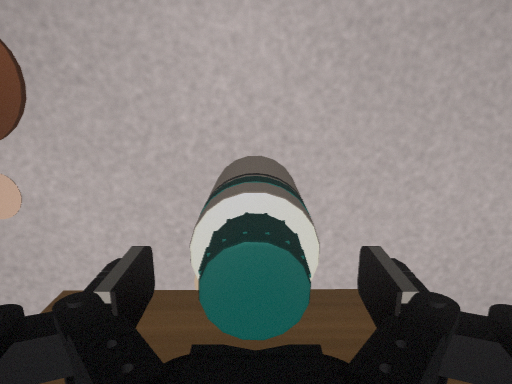

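View pics/s2.png

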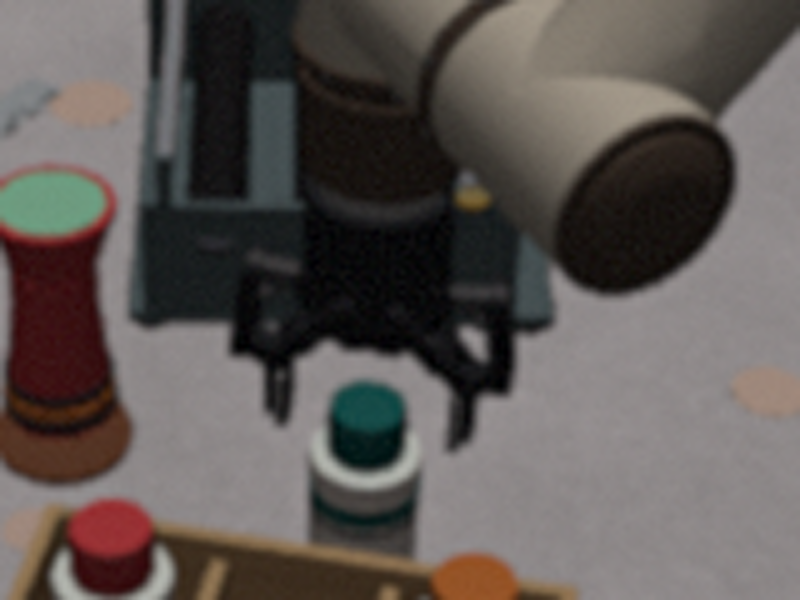

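The jar stands free and upright on the bench between the open fingers (lid at (255,285) in the wrist view). Now the body grip.

Request:
{"api": "send_rows", "payload": {
  "translation": [
    [0,0,0.01],
    [0,0,0.02],
    [0,0,0.028],
    [0,0,0.0325],
    [0,0,0.0325],
    [0,0,0.0325],
    [0,0,0.0325],
    [0,0,0.0325],
    [0,0,0.0325],
    [0,0,0.0325],
    [0,0,0.0325]
  ],
  "yaw": [0,0,0,0,0,0,0,0,0,0,0],
  "fingers": [0,0,0,0,0,255,255,255,255,255,255]
}}

```text
clock: 8.35
position: [470.8, 206.2, 68.0]
ee_rot: [0.731, -0.682, -0.001, -0.002]
contact_force: [0.5, -0.7, 5.8]
gripper_width: 58.8
```

```bash
python3 - <<'E'
from h import *
go((470,205,142,183.7),(470,252,142,183.7))
E
```

```text
t 8.35 pos [470.8 206.2  68. ] psi -176.1 w 58.8 F [ 0.5 -0.7  5.8] J [ 42.  22. -27.  -0. -41. -38.] tiltz [ 0.001  0.004 -1.   ]
   [  0.8   0.9 -74. ] yaw 0.2
   [-46.1  -2.4 -73.8] yaw 0.2
```

Request:
{"api": "send_rows", "payload": {
  "translation": [
    [0,0,-0.025],
    [0,0,-0.05],
    [-0.01,0,-0.073],
    [-0.03,0,-0.073],
    [-0.045,0,-0.073],
    [-0.052,-0.002,-0.073],
    [-0.056,-0.002,-0.075],
    [-0.06,-0.002,-0.076],
    [-0.064,-0.002,-0.077],
    [-0.064,-0.002,-0.077]
  ],
  "yaw": [0,0,0,0,0,0,0,0,0,0],
  "fingers": [255,255,255,255,255,255,255,255,255,255]
}}

```text
clock: 9.35
position: [466.2, 265.9, 142.9]
ee_rot: [0.731, -0.683, -0.001, 0.004]
contact_force: [-1.3, -7.3, -2.2]
gripper_width: 58.6
```

```bash
python3 - <<'E'
from h import *
go()
i=get_image("side"); crop("pics/s3.png",i,200,130,160,120,5)
E
```

```text
t 9.35 pos [466.2 265.9 142.9] psi -176.1 w 58.6 F [-1.3 -7.3 -2.2] J [ 47.  19. -19.  -0. -53. -43.] tiltz [-0.007 -0.006 -1.   ]
```

View pics/s3.png

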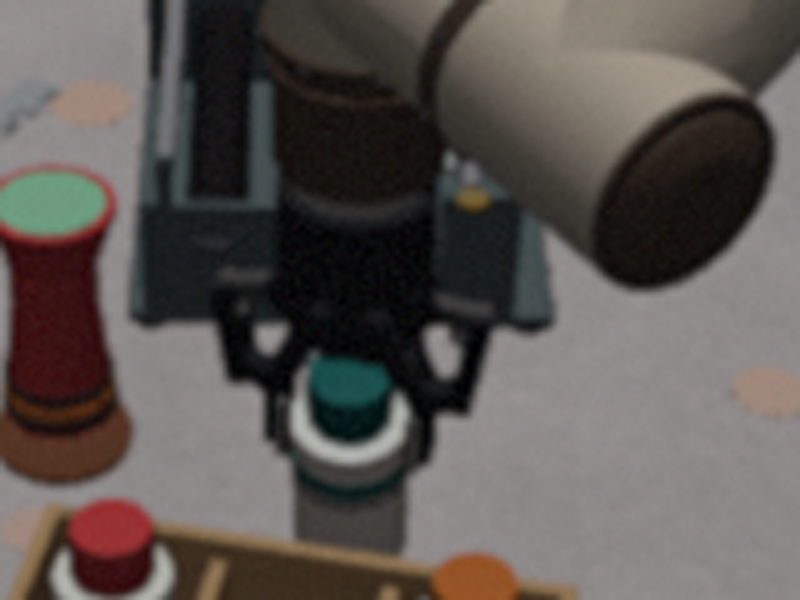

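Contact with the crate wall (7 N) is starting the tilt. Continue.

Request:
{"api": "send_rows", "payload": {
  "translation": [
    [-0.005,0,-0.001],
    [-0.01,0,-0.003],
    [-0.015,-0.001,-0.004],
    [-0.02,-0.001,-0.004],
    [-0.025,-0.001,-0.004],
    [-0.025,-0.001,-0.004]
  ],
  "yaw": [0,0,0,0,0,0],
  "fingers": [255,255,255,255,255,255]
}}

```text
clock: 10.0
position: [463.6, 286.8, 144.9]
ee_rot: [0.731, -0.683, 0.0, 0.011]
contact_force: [-0.7, -7.9, 0.7]
gripper_width: 58.2
```

```bash
python3 - <<'E'
from h import *
go()
i=get_image("side"); crop("pics/s4.png",i,200,130,160,120,5)
E
```

```text
t 10.0 pos [463.6 286.8 144.9] psi -176.1 w 58.2 F [-0.7 -7.9  0.7] J [ 49.  19. -17.   0. -55. -45.] tiltz [-0.014 -0.016 -1.   ]
```

View pics/s4.png

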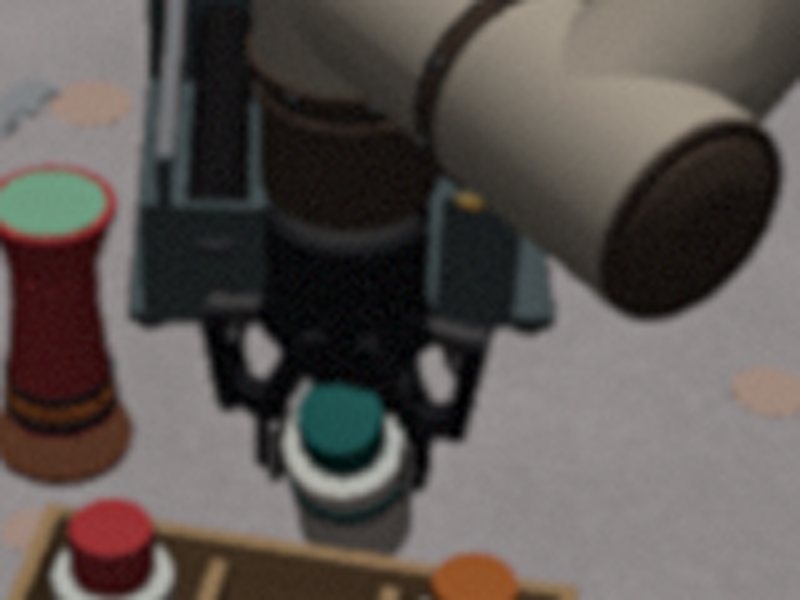

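It pivots smoothly in the grip (jar about 27° leaned, force 8 N). Continue along the arc to ~60°.

Request:
{"api": "send_rows", "payload": {
  "translation": [
    [-0.005,0,0],
    [-0.011,0,0.001],
    [-0.017,-0.001,0.002],
    [-0.021,-0.001,0.004],
    [-0.026,-0.001,0.006],
    [-0.031,-0.002,0.008],
    [-0.037,-0.002,0.011],
    [-0.037,-0.002,0.011]
  ],
  "yaw": [0,0,0,0,0,0,0,0],
  "fingers": [255,255,255,255,255,255,255,255]
}}

```text
clock: 10.85
position: [462.0, 322.1, 132.5]
ee_rot: [0.731, -0.683, 0.001, 0.013]
contact_force: [-1.0, -4.6, 3.2]
gripper_width: 58.7
```

```bash
python3 - <<'E'
from h import *
go((461,250,180,183.7),(461,200,180,183.7))
i=get_image("side"); crop("pics/s5.png",i,200,130,160,120,5)
E
```

```text
t 10.85 pos [462.  322.1 132.5] psi -176.1 w 58.7 F [-1.  -4.6  3.2] J [ 51.  22. -15.  -0. -54. -47.] tiltz [-0.017 -0.021 -1.   ]
   [ 72.8   6.7 -46. ] yaw 0.2
   [122.7  10.1 -44.9] yaw 0.2
```

View pics/s5.png

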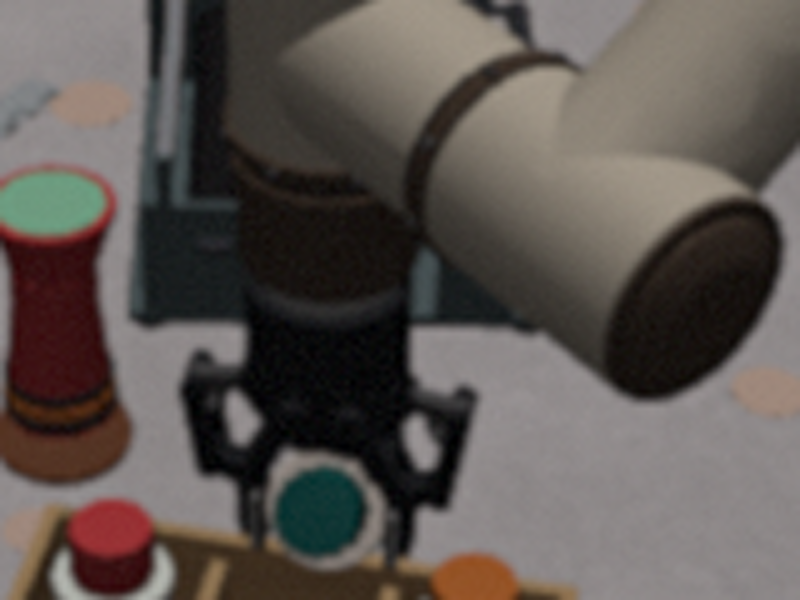

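The jar is now about 60° over, lid facing the camera at (264,232) full-image. Move back off the crate, over the bench.

Request:
{"api": "send_rows", "payload": {
  "translation": [
    [0,0,-0.02],
    [0,0,-0.046],
    [0.03,0.003,-0.046],
    [0.073,0.006,-0.046],
    [0.11,0.009,-0.045],
    [0.122,0.01,-0.02],
    [0.122,0.01,0.02],
    [0.122,0.01,0.05],
    [0.122,0.01,0.065],
    [0.122,0.01,0.073],
    [0.122,0.01,0.073]
  ],
  "yaw": [0,0,0,0,0,0,0,0,0,0,0],
  "fingers": [255,255,255,255,255,255,255,255,255,255,255]
}}

```text
clock: 12.0
position: [458.7, 198.1, 60.7]
ee_rot: [0.731, -0.683, 0.0, 0.014]
contact_force: [0.1, -0.7, -4.6]
gripper_width: 58.6
```

```bash
python3 - <<'E'
from h import *
go((460,200,49,183.7),(460,227,8,183.7))
i=get_image("side"); crop("pics/s6.png",i,200,130,160,120,5)
i=get_image("scene"); crop("pics/sc6.png",i,220,100,160,120,5)
E
```

```text
t 12.0 pos [458.7 198.1  60.7] psi -176.1 w 58.6 F [ 0.1 -0.7 -4.6] J [ 42.  22. -28.   0. -41. -38.] tiltz [-0.018 -0.021 -1.   ]
   [-2.  -1.7 11.6] yaw 0.2
   [-29.7  -4.3  52. ] yaw 0.2
```

View pics/s6.png

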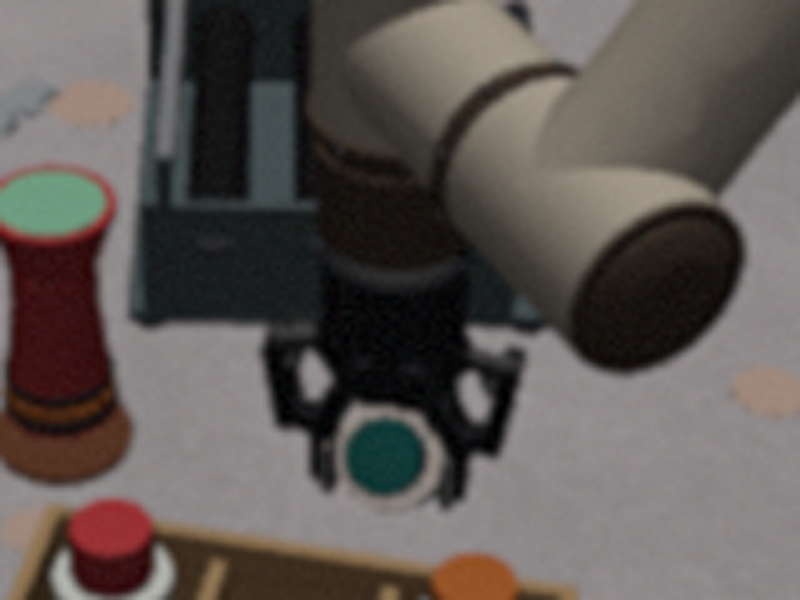

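View pics/sc6.png

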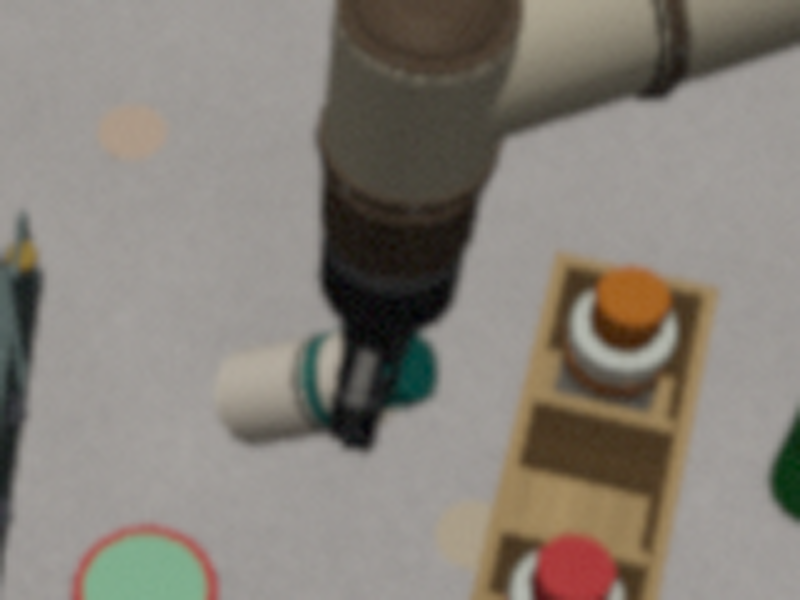

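The jar holds its angle in the grip without sagging. Now flatten it against the bench.

Request:
{"api": "send_rows", "payload": {
  "translation": [
    [-0.002,-0.002,0.006],
    [-0.003,-0.002,0.012],
    [-0.008,-0.002,0.019],
    [-0.013,-0.002,0.026],
    [-0.018,-0.003,0.033],
    [-0.022,-0.003,0.039],
    [-0.022,-0.003,0.039]
  ],
  "yaw": [0,0,0,0,0,0,0],
  "fingers": [255,255,255,255,255,255,255]
}}

```text
clock: 12.8
position: [464.1, 224.8, 25.4]
ee_rot: [0.732, -0.681, 0.002, 0.007]
contact_force: [-0.8, 5.2, 5.0]
gripper_width: 58.1
```

```bash
python3 - <<'E'
from h import *
go((460,227,9,183.7))
E
```

```text
t 12.8 pos [464.1 224.8  25.4] psi -175.9 w 58.1 F [-0.8  5.2  5. ] J [ 44.  26. -29.   0. -36. -40.] tiltz [-0.007 -0.013 -1.   ]
   [-2.7  3.8 16.4] yaw 0.4
```

Request:
{"api": "send_rows", "payload": {
  "translation": [
    [-0.002,0,0.004],
    [-0.003,0,0.008],
    [-0.004,0,0.011],
    [-0.004,0,0.013],
    [-0.004,0,0.014],
    [-0.004,0,0.014]
  ],
  "yaw": [0,0,0,0,0,0],
  "fingers": [255,255,255,255,255,255]
}}

```text
clock: 13.4
position: [465.5, 230.6, 12.3]
ee_rot: [0.733, -0.681, 0.002, 0.004]
contact_force: [0.0, 4.2, 5.0]
gripper_width: 58.4
```

```bash
python3 - <<'E'
from h import *
go()
print(read_state()["wrist_torque"])
i=get_image("side"); crop("pics/s7.png",i,200,130,160,120,5)
i=get_image("scene"); crop("pics/sc7.png",i,220,100,160,120,5)
E
```

```text
t 13.4 pos [465.5 230.6  12.3] psi -175.8 w 58.4 F [0.  4.2 5. ] J [ 44.  28. -29.   0. -34. -41.] tiltz [-0.003 -0.009 -1.   ]
[ 0.71741405  0.33229914 -0.07680407]
```

View pics/s7.png

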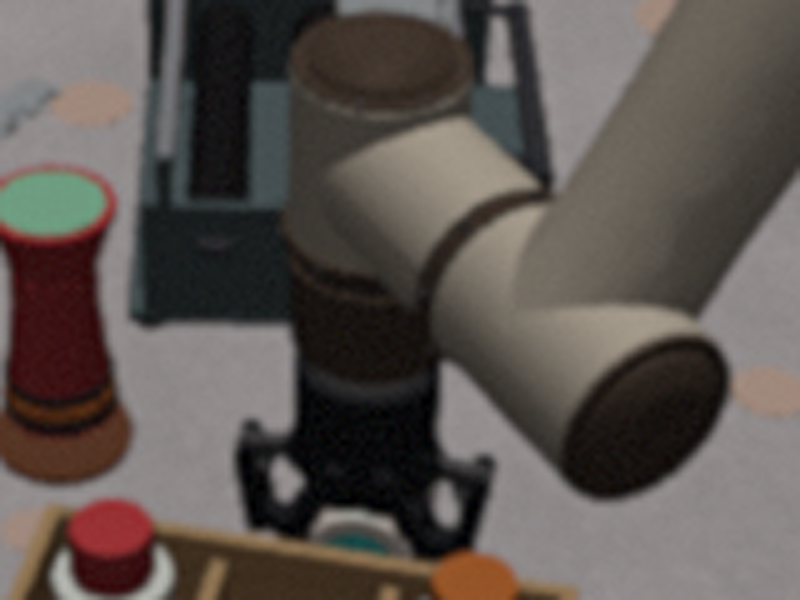

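View pics/sc7.png

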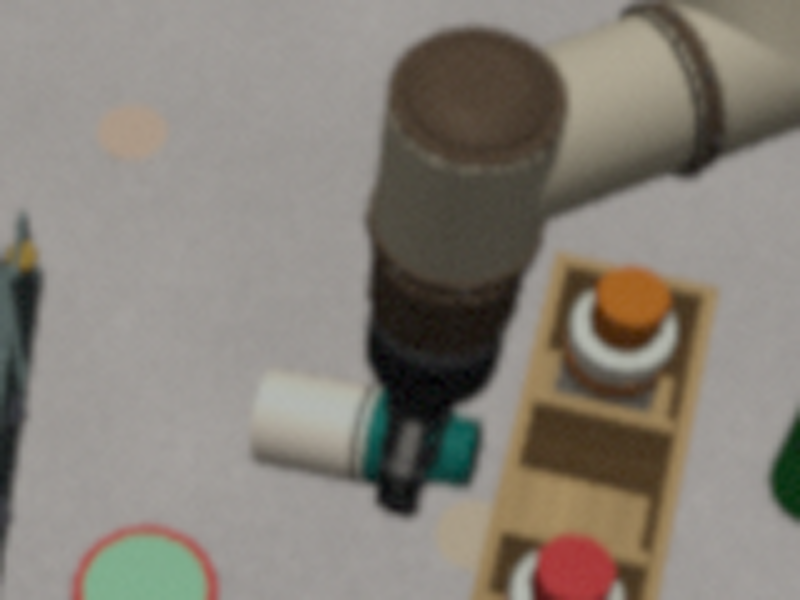

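Nearly flat. Lowering in small steps until the force jumps.

Request:
{"api": "send_rows", "payload": {
  "translation": [
    [0,0,0.001],
    [0,0,0.002],
    [0,0,0.003],
    [0,0,0.003]
  ],
  "yaw": [0,0,0,0],
  "fingers": [255,255,255,255]
}}

```text
clock: 13.9
position: [466.1, 231.3, 9.6]
ee_rot: [0.733, -0.68, 0.002, 0.003]
contact_force: [-2.1, 4.3, 5.5]
gripper_width: 58.5
```

Request:
{"api": "send_rows", "payload": {
  "translation": [
    [0,0,0.001],
    [0,0,0.002],
    [0,0,0.002],
    [0,0,0.002]
  ],
  "yaw": [0,0,0,0],
  "fingers": [255,255,255,255]
}}

```text
clock: 14.3
position: [466.5, 231.7, 7.7]
ee_rot: [0.733, -0.68, 0.002, 0.003]
contact_force: [-2.1, 4.5, 4.2]
gripper_width: 58.3
```

Request:
{"api": "send_rows", "payload": {
  "translation": [
    [0,0,0.001],
    [0,0,0.002],
    [0,0,0.0025],
    [0,0,0.0025]
  ],
  "yaw": [0,0,0,0],
  "fingers": [255,255,255,255]
}}

```text
clock: 14.7
position: [466.9, 232.0, 5.3]
ee_rot: [0.733, -0.68, 0.002, 0.003]
contact_force: [-1.7, 4.7, 5.1]
gripper_width: 58.4
```

```bash
python3 - <<'E'
from h import *
go()
print(read_state()["wrist_torque"])
i=get_image("scene"); crop("pics/sc8.png",i,260,160,80,60,10)
i=get_image("wrist"); cv2.imwrite("pics/w8.png",i)
E
```

```text
t 14.7 pos [466.9 232.    5.3] psi -175.7 w 58.4 F [-1.7  4.7  5.1] J [ 44.  28. -29.   1. -33. -41.] tiltz [ 0.    -0.007 -1.   ]
[ 0.67322108  0.58512869 -0.1018554 ]
```

View pics/sc8.png

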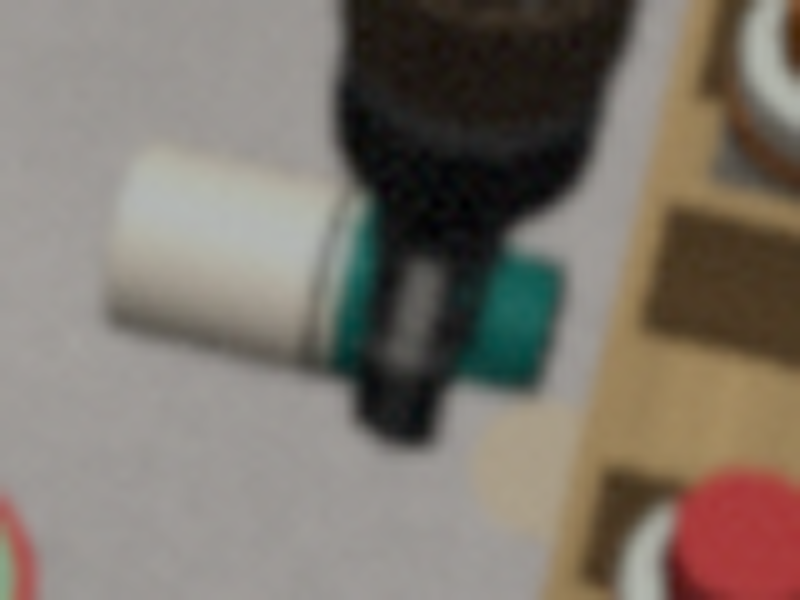

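View pics/w8.png

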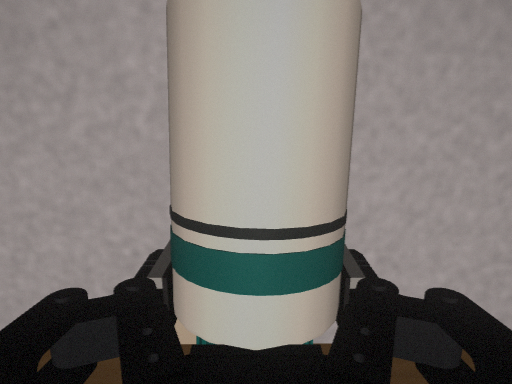

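```bash
cat >> h.py <<'E'
def jaraxis(img,r0=10,r1=195):
    "axis direction of the jar in world from its two silhouette lines in the wrist picture"
    hsv=cv2.cvtColor(cv2.GaussianBlur(img,(3,3),0),cv2.COLOR_BGR2LAB).astype(float)
    L=[];Rg=[]
    g=cv2.GaussianBlur(img,(5,5),0).astype(float)
    d=np.abs(np.gradient(g,axis=1)).sum(2)
    for r in range(r0,r1,3):
        a=d[r,120:220]; b=d[r,300:400]
        L.append((120+a.argmax(),r)); Rg.append((300+b.argmax(),r))
    out=[]
    p=camera_params("wrist");Ki=np.linalg.inv(p["mtx"])
    for P in (L,Rg):
        vx,vy,x0,y0=cv2.fitLine(np.array(P,np.float32),cv2.DIST_HUBER,0,.01,.01).ravel()
        a=Ki@[x0,y0,1];b=Ki@[x0+100*vx,y0+100*vy,1]; out.append(np.cross(a,b)); print("line",x0,y0,vx/vy)
    ax=np.cross(*out);ax/=np.linalg.norm(ax)
    at=p["tool_from_camera"][:3,:3]@ax
    s=read_state();aw=Rr.from_quat(s["ee_rot"]).as_matrix()@at
    if at[0]<0: at,aw=-at,-aw
    n=[v/np.linalg.norm(v) for v in out]
    half=np.arccos(abs(n[0]@n[1]))/2
    print("axis(base dir) tool",at.round(3),"world",aw.round(3),"elev deg",np.degrees(np.arcsin(aw[2])).round(1),"perp dist",30/np.sin(half))
E
python3 - <<'E'
from h import *
jaraxis(cv2.imread("pics/w8.png"))
E
```

```text
line 167.29031 101.5 0.022882715
line 355.1129 101.5 -0.07899786
axis(base dir) tool [0.997 0.026 0.075] world [ 0.049 -0.997 -0.068] elev deg -3.9 perp dist 116.84788038362919
```

```bash
python3 - <<'E'
from h import *
for x in (497,508):
  for z in (0,5,10,15): print(x,z,((proj("scene",(x,232,z))-[260,160])*10).round())
E
```

```text
497 0 [387. 439.]
497 5 [388. 431.]
497 10 [389. 424.]
497 15 [391. 416.]
508 0 [376. 469.]
508 5 [377. 461.]
508 10 [378. 454.]
508 15 [380. 446.]
```

Fingertips are about 12 mm above the bench, jar axis still 4° base-low. Lower a bit more.

Request:
{"api": "send_rows", "payload": {
  "translation": [
    [0,0,0.001],
    [0,0,0.002],
    [0,0,0.003],
    [0,0,0.003]
  ],
  "yaw": [0,0,0,0],
  "fingers": [255,255,255,255]
}}

```text
clock: 15.2
position: [467.1, 232.2, 2.2]
ee_rot: [0.733, -0.68, 0.003, 0.002]
contact_force: [-1.1, 4.5, 2.9]
gripper_width: 58.5
```

```bash
python3 - <<'E'
from h import *
go()
i=get_image("wrist"); cv2.imwrite("pics/w9.png",i); jaraxis(i)
E
```

```text
t 15.2 pos [467.1 232.2   2.2] psi -175.7 w 58.5 F [-1.1  4.5  2.9] J [ 44.  29. -29.   1. -32. -41.] tiltz [ 0.001 -0.007 -1.   ]
line 165.03226 101.5 0.0349703
line 356.9355 101.5 -0.08815604
axis(base dir) tool [0.999 0.024 0.038] world [ 0.052 -0.998 -0.032] elev deg -1.8 perp dist 114.72547002830979
```

Request:
{"api": "send_rows", "payload": {
  "translation": [
    [0,0,0.001],
    [0,0,0.002],
    [0,0,0.0025],
    [0,0,0.0025]
  ],
  "yaw": [0,0,0,0],
  "fingers": [255,255,255,255]
}}

```text
clock: 15.65
position: [467.3, 232.3, -0.2]
ee_rot: [0.733, -0.68, 0.003, 0.002]
contact_force: [-0.8, 4.6, 4.1]
gripper_width: 58.3
```

```bash
python3 - <<'E'
from h import *
go()
i=get_image("wrist"); cv2.imwrite("pics/w10.png",i); jaraxis(i)
E
```

```text
t 15.65 pos [ 4.673e+02  2.323e+02 -2.000e-01] psi -175.7 w 58.3 F [-0.8  4.6  4.1] J [ 44.  29. -29.   1. -32. -41.] tiltz [ 0.001 -0.006 -1.   ]
line 163.24193 101.5 0.043473855
line 360.4 80.8 -0.09542046
axis(base dir) tool [1.    0.023 0.013] world [ 0.053 -0.999 -0.006] elev deg -0.4 perp dist 112.985031938527
```

```bash
python3 - <<'E'
from h import *
print(plane("scene",(272.3,183.5),30),"lid end",plane("scene",(315.2,192.5),30))
p=(528.9,-141); my=np.array([-.276,.961]); 
print(p+my*40)
go((467,231,200,183.7),(500,60,250,190),(517.8,-102.6,200,196))
E
```

```text
[473.27761287 137.70192837  30.        ] lid end [458.87639277 269.5919335   30.        ]
[ 517.86 -102.56]
t 15.7 pos [ 4.673e+02  2.323e+02 -2.000e-01] psi -175.7 w 58.3 F [-1.1  3.9  3.5] J [ 44.  29. -29.   1. -32. -41.] tiltz [ 0.001 -0.006 -1.   ]
   [   2.6    0.3 -200.2] yaw 0.6
   [ 175.9  -19.7 -249.1] yaw -5.7
   [ 339.   -25.2 -198. ] yaw -11.7
```

Jar level (−0.4°). Lift and check that it keeps its attitude.

Request:
{"api": "send_rows", "payload": {
  "translation": [
    [0.001,0,-0.02],
    [0.002,0,-0.05],
    [0.002,0,-0.09],
    [0.003,0,-0.13],
    [0.003,0,-0.17],
    [0.003,0,-0.2],
    [0.003,0,-0.2],
    [0.003,0,-0.2]
  ],
  "yaw": [0,0,0,0,0,0,0,0],
  "fingers": [255,255,255,255,255,255,255,255]
}}

```text
clock: 16.5
position: [465.5, 229.1, 197.5]
ee_rot: [0.733, -0.681, 0.001, 0.004]
contact_force: [-0.7, -0.4, -5.3]
gripper_width: 58.4
```

```bash
python3 - <<'E'
from h import *
go((519,-106.4,220,196.8))
i=get_image("wrist"); cv2.imwrite("pics/w11.png",i); jaraxis(i)
E
```

```text
t 16.5 pos [465.5 229.1 197.5] psi -175.8 w 58.4 F [-0.7 -0.4 -5.3] J [ 44.  14. -17.   0. -60. -40.] tiltz [-0.004 -0.008 -1.   ]
   [338.7 -28.6 -20. ] yaw -12.6
line 166.29031 101.5 0.027919227
line 354.78864 101.52472 -0.07717589
axis(base dir) tool [0.997 0.022 0.069] world [ 0.051 -0.997 -0.06 ] elev deg -3.4 perp dist 116.4833633831825
```

View pics/w11.png

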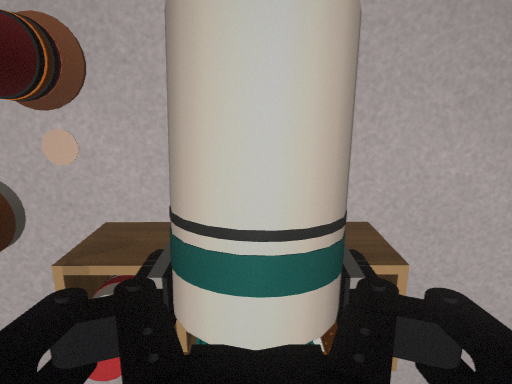

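After unloading, the jar springs back to 3.4° base-low, gripped far from its centre of mass. I'll set it flat on the bench again, shift the grip to mid-body, and carry it level.

Request:
{"api": "send_rows", "payload": {
  "translation": [
    [0,0,0.05],
    [0,0,0.1],
    [0,0,0.14],
    [0,0,0.17],
    [0,0,0.185],
    [0,0,0.19],
    [0,0,0.194],
    [0,0,0.197],
    [0,0,0.198],
    [0,0,0.198]
  ],
  "yaw": [0,0,0,0,0,0,0,0,0,0],
  "fingers": [255,255,255,255,255,255,255,255,255,255]
}}

```text
clock: 17.55
position: [463.9, 226.4, -0.2]
ee_rot: [0.733, -0.681, 0.002, 0.006]
contact_force: [-1.4, -2.8, 0.9]
gripper_width: 58.7
```

```bash
python3 - <<'E'
from h import *
go()
i=get_image("wrist"); cv2.imwrite("pics/w12.png",i); jaraxis(i)
E
```

```text
t 17.55 pos [ 4.639e+02  2.264e+02 -2.000e-01] psi -175.8 w 58.7 F [-1.4 -2.8  0.9] J [ 44.  29. -30.   0. -32. -40.] tiltz [-0.005 -0.01  -1.   ]
line 163.54839 101.5 0.04192083
line 357.9 106.6 -0.09565287
axis(base dir) tool [1.    0.024 0.015] world [ 0.05  -0.999 -0.005] elev deg -0.3 perp dist 113.17126644265274
```

Request:
{"api": "send_rows", "payload": {
  "translation": [
    [0,0,0],
    [0,0,0],
    [0,0,0],
    [0,0,0],
    [0,0,0],
    [0,0,0],
    [0,0,-0.004],
    [0,0,-0.004]
  ],
  "yaw": [0,0,0,0,0,0,0,0],
  "fingers": [0,0,0,0,0,0,0,0]
}}

```text
clock: 18.4
position: [464.4, 227.0, 4.2]
ee_rot: [0.733, -0.68, 0.002, 0.005]
contact_force: [-0.2, 0.6, -0.8]
gripper_width: 85.0
```

```bash
python3 - <<'E'
from h import *
go()
i=get_image("wrist"); cv2.imwrite("pics/w13.png",i); jaraxis(i)
i=get_image("scene"); crop("pics/sc13.png",i,240,150,100,75,8)
E
```

```text
t 18.4 pos [464.4 227.    4.2] psi -175.8 w 85.0 F [-0.2  0.6 -0.8] J [ 44.  28. -29.   0. -33. -40.] tiltz [-0.004 -0.009 -1.   ]
line 167.37097 101.5 0.04025028
line 354.54837 101.5 -0.093259804
axis(base dir) tool [1.    0.023 0.012] world [ 0.051 -0.999 -0.003] elev deg -0.2 perp dist 117.48603167603646
```

View pics/w13.png

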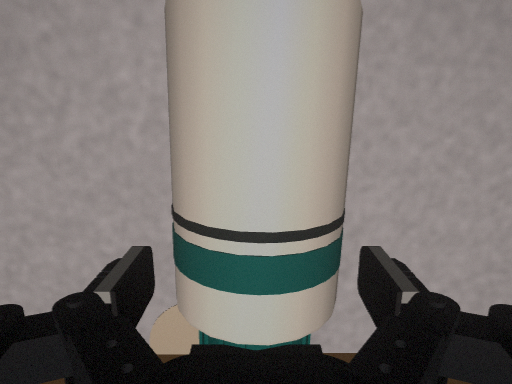

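View pics/sc13.png

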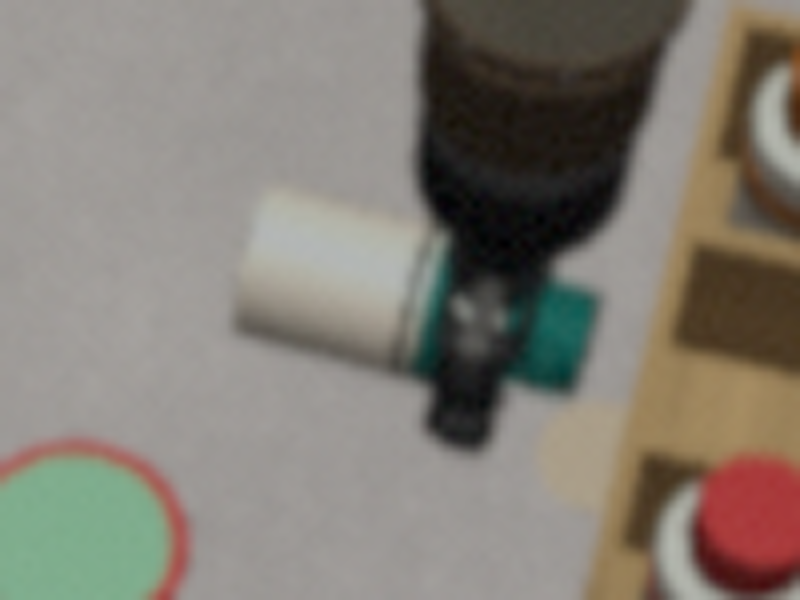

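Jar lies flat and still, released. Shift 42 mm towards its base and regrip.

Request:
{"api": "send_rows", "payload": {
  "translation": [
    [0.015,0,0],
    [0.03,0.001,0],
    [0.042,0.001,0],
    [0.042,0.001,0],
    [0.042,0.001,0],
    [0.042,0.001,0],
    [0.042,0.001,0],
    [0.042,0.001,0],
    [0.042,0.001,0],
    [0.042,0.001,0],
    [0.042,0.001,0]
  ],
  "yaw": [0,0,0,0,0,0,0,0,0,0,0],
  "fingers": [0,0,0,0,255,255,255,255,255,255,255]
}}

```text
clock: 19.6
position: [466.7, 185.1, 4.9]
ee_rot: [0.733, -0.68, 0.002, 0.005]
contact_force: [0.7, -2.8, 5.3]
gripper_width: 58.8
```

```bash
python3 - <<'E'
from h import *
go()
E
```

```text
t 19.6 pos [466.7 185.1   4.9] psi -175.7 w 58.8 F [ 0.7 -2.8  5.3] J [ 40.  27. -32.   1. -32. -37.] tiltz [-0.004 -0.009 -1.   ]
```

Request:
{"api": "send_rows", "payload": {
  "translation": [
    [0,0,-0.02],
    [0,0,-0.05],
    [0,0,-0.09],
    [0,0,-0.13],
    [0,0,-0.17],
    [0,0,-0.205],
    [0,0,-0.205],
    [0,0,-0.205]
  ],
  "yaw": [0,0,0,0,0,0,0,0],
  "fingers": [255,255,255,255,255,255,255,255]
}}

```text
clock: 20.4
position: [466.2, 187.0, 208.5]
ee_rot: [0.733, -0.68, 0.001, 0.005]
contact_force: [0.5, 0.7, -6.3]
gripper_width: 58.6
```

```bash
python3 - <<'E'
from h import *
i=get_image("wrist"); cv2.imwrite("pics/w14.png",i); jaraxis(i,130,250)
go((525,-128,205,197))
print(read_state()["wrist_torque"])
E
```

```text
line 171.6 191.5 0.035922542
line 345.0214 194.02626 -0.0683169
axis(base dir) tool [0.998 0.014 0.065] world [ 0.059 -0.997 -0.054] elev deg -3.1 perp dist 119.78086680336033
t 20.45 pos [465.6 186.4 207.4] psi -175.8 w 58.7 F [-1.   0.4 -5.7] J [ 40.  12. -18.   0. -61. -36.] tiltz [-0.008 -0.011 -1.   ]
   [317.9 -36.1   5.3] yaw -12.8
[-0.0251223  -0.00977553  0.01087878]
```

View pics/w14.png

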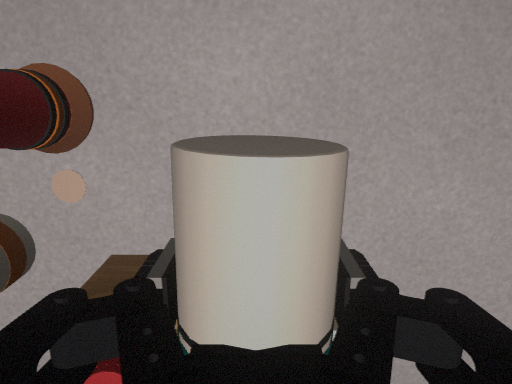

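```bash
python3 - <<'E'
from h import *
i=cv2.imread("pics/w14.png"); jaraxis(i,158,238); jaraxis(i,165,230)
i=get_image("side"); crop("pics/s15.png",i,200,100,160,120,5)
E
```

```text
line 171.66667 197.0 0.044372875
line 344.81482 197.0 -0.09016422
axis(base dir) tool [1.    0.02  0.008] world [ 0.054 -0.999  0.002] elev deg 0.1 perp dist 118.1735476447107
line 171.6 195.6 0.04775557
line 344.7 198.3 -0.09160835
axis(base dir) tool [ 1.     0.019 -0.   ] world [ 0.055 -0.998  0.011] elev deg 0.6 perp dist 117.8946084220889
```

View pics/s15.png

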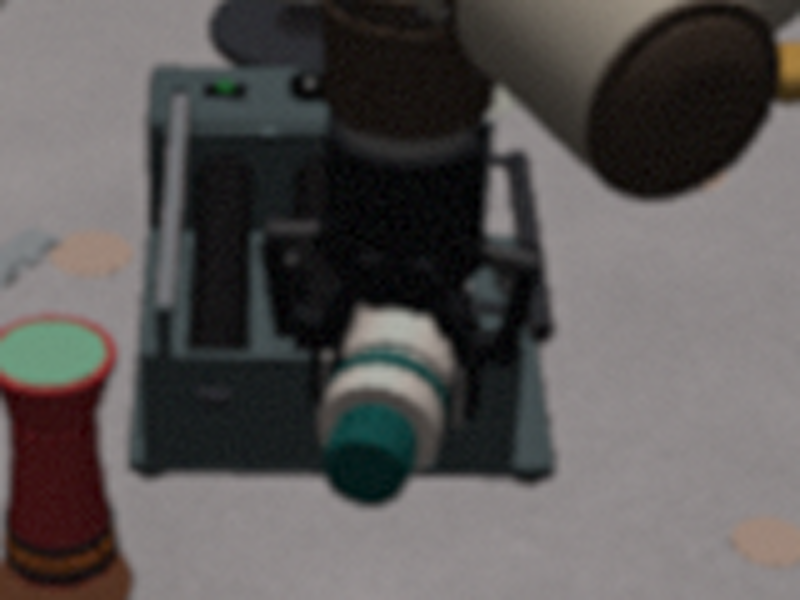

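```bash
python3 - <<'E'
from h import *
go((530.3,-145.8,200,196.7))
E
```

```text
t 20.5 pos [465.7 186.2 207. ] psi -175.8 w 58.7 F [ 0.2 -0.  -5.9] J [ 40.  12. -18.   0. -61. -36.] tiltz [-0.009 -0.012 -1.   ]
   [335.8 -40.   10.3] yaw -12.5
```

Request:
{"api": "send_rows", "payload": {
  "translation": [
    [0.03,-0.004,0],
    [0.07,-0.008,0],
    [0.11,-0.013,0.001],
    [0.15,-0.018,0.002],
    [0.19,-0.022,0.003],
    [0.23,-0.027,0.004],
    [0.27,-0.032,0.004],
    [0.3,-0.036,0.004],
    [0.32,-0.038,0.004],
    [0.336,-0.04,0.004],
    [0.336,-0.04,0.004],
    [0.336,-0.04,0.004]
  ],
  "yaw": [-2,-4,-6,-8,-10,-12.5,-12.5,-12.5,-12.5,-12.5,-12.5,-12.5],
  "fingers": [255,255,255,255,255,255,255,255,255,255,255,255]
}}

```text
clock: 21.7
position: [529.2, -145.9, 204.0]
ee_rot: [0.802, -0.597, -0.002, 0.009]
contact_force: [0.1, -0.2, -5.3]
gripper_width: 58.7
```

```bash
python3 - <<'E'
from h import *
go((530.3,-145.8,160,196.7))
i=get_image("wrist"); cv2.imwrite("pics/w16.png",i); jaraxis(i,160,236)
for n in("side","scene"):
  j=get_image(n);cv2.imwrite(f"pics/{n}16.png",j)
crop("pics/s16.png",cv2.imread("pics/side16.png"),215,80,110,90,7)
crop("pics/sc16.png",cv2.imread("pics/scene16.png"),90,110,150,110,5)
E
```

```text
t 21.7 pos [ 529.2 -145.9  204. ] psi -163.3 w 58.7 F [ 0.1 -0.2 -5.3] J [  2.  16. -13.   1. -62.  14.] tiltz [-0.014 -0.011 -1.   ]
   [-0.1 -1.8 44. ] yaw -0.0
line 172.5 197.5 0.043197006
line 364.07693 197.5 -0.09847756
axis(base dir) tool [1.    0.017 0.021] world [ 0.271 -0.963 -0.013] elev deg -0.7 perp dist 108.00687409937359
```

View pics/w16.png

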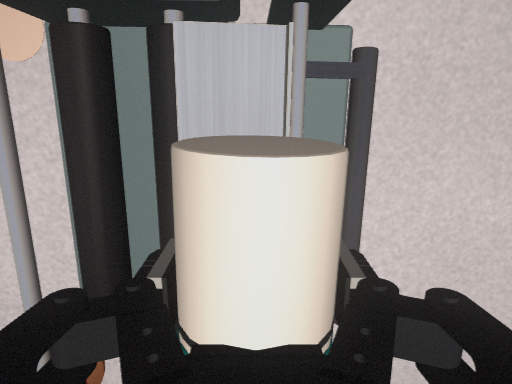

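View pics/s16.png

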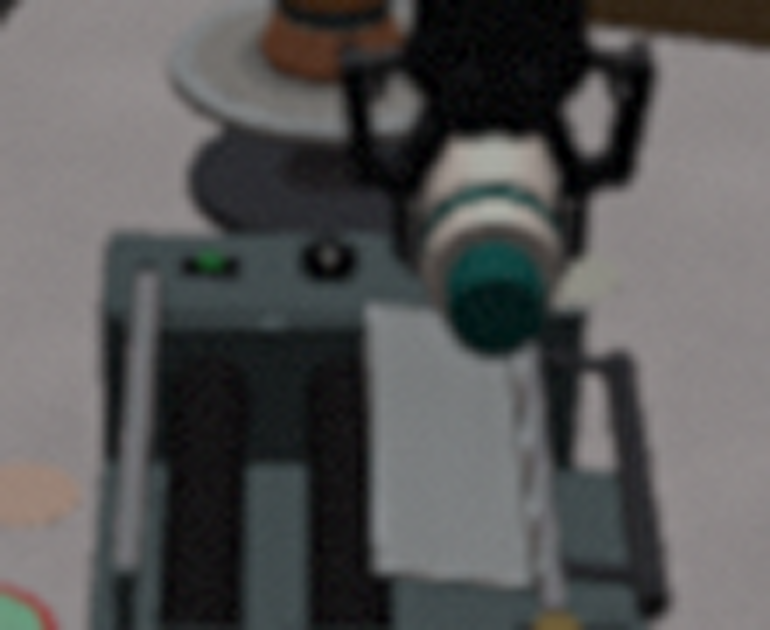

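View pics/sc16.png

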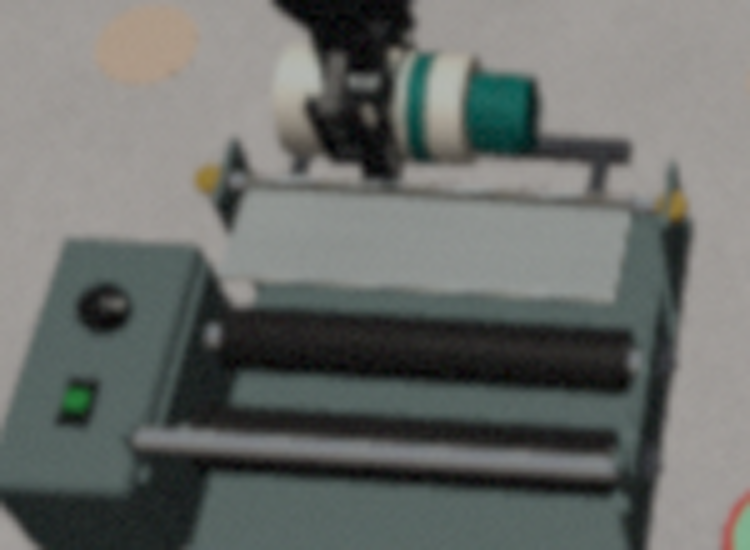

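```bash
python3 - <<'E'
from h import *
i=cv2.imread("pics/w16.png"); crop("pics/w16c.png",i,150,10,200,140,4)
E
```

```text
(no output)
```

View pics/w16c.png

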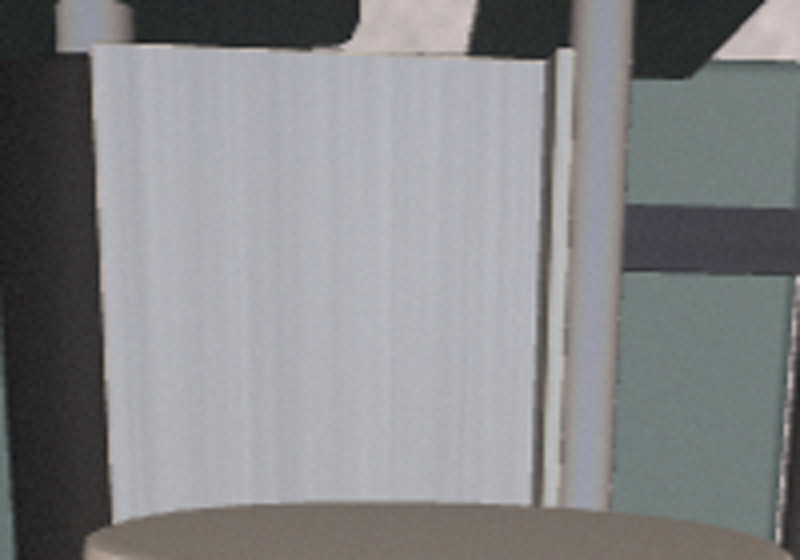

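```bash
python3 - <<'E'
from h import *
go()
mx=np.array([.9613,.2756]); my=np.array([-.2756,.9613])
f=lambda x,y:(x/4+150,y/4+10)
for n,a,b,z in (("free",f(93,45),f(112,500),126.6),("lipbase",f(548,62),f(533,500),119.6),("lipTopOuter",f(573,50),f(562,500),128.1)):
    P,Q=plane("wrist",a,z),plane("wrist",b,z); d=(Q-P)[:2]
    print(n,P.round(1),Q.round(1),"ang",np.degrees(np.arctan2(d[1],d[0])).round(1),"u",(P[:2]@mx).round(1),(Q[:2]@mx).round(1),"v",P[:2]@my)
# jar axis in tool frame
p=camera_params("wrist");Ki=np.linalg.inv(p["mtx"])
def nrm(x0,y0,m):
    a=Ki@[x0,y0,1];b=Ki@[x0+m*100,y0+100,1];n=np.cross(a,b);return n/np.linalg.norm(n)
n1=nrm(171.67,197,.0444);n2=nrm(344.8,197,-.0902)
bis=n1-n2 if abs(n1@n2)>0 and n1@n2<0 else n1+n2
ax=np.cross(n1,n2);ax/=np.linalg.norm(ax)
# direction from camera to axis: perpendicular to ax, bisecting planes
c1=np.cross(ax,n1);c2=np.cross(ax,n2)
c1*=np.sign(c1[2]);c2*=np.sign(c2[2]); u=c1+c2;u/=np.linalg.norm(u)
half=np.arccos(np.clip(c1@c2,-1,1))/2; P=u*29.3/np.sin(half)
T=p["tool_from_camera"]; Pt=T[:3,:3]@P+T[:3,3]; A=T[:3,:3]@ax; A*=np.sign(A[0])
P0=Pt-A*Pt[0]/A[0]; print("axis pt tool at x=0",P0,"dir",A)
s=read_state();R=Rr.from_quat(s["ee_rot"]).as_matrix(); W=R@P0+s["position"]; print("axis world",W,"dir",R@A,"u",W[:2]@mx,"v",W[:2]@my)
E
```

```text
t 21.85 pos [ 529.9 -145.2  205.5] psi -163.2 w 58.9 F [-0.1  0.6 -4.7] J [  2.  16. -13.   1. -62.  14.] tiltz [-0.011 -0.012 -1.   ]
free [ 607.9 -238.8  126.6] [ 589.7 -174.8  126.6] ang 105.9 u 518.5 518.7 v -397.05372183995485
lipbase [ 542.6 -257.8  119.6] [ 524.2 -193.8  119.6] ang 106.0 u 450.5 450.5 v -397.30705865876433
lipTopOuter [ 539.8 -258.5  128.1] [ 520.8 -195.7  128.1] ang 106.9 u 447.7 446.7 v -397.2783107532296
axis pt tool at x=0 [  0.           0.11994236 -27.79738385] dir [0.9997684  0.01981824 0.00838909]
axis world [ 530.1001447  -144.86752006  233.29024724] dir [ 2.69759962e-01 -9.62927597e-01 -7.26801028e-05] u 469.65978057320416 v -285.35674691318934
```

Tray lines in the wrist view give the mill direction as 106.0° and the jar 105.7°; the jar axis is over the seat line within 0.3 mm. Descend to just above.

Request:
{"api": "send_rows", "payload": {
  "translation": [
    [0,-0.001,0.02],
    [0,-0.001,0.04],
    [0,-0.0018,0.058],
    [0,-0.0018,0.068],
    [0,-0.0018,0.073],
    [0,-0.0018,0.075],
    [0,-0.0018,0.075],
    [0,-0.0018,0.075]
  ],
  "yaw": [0,0,0,0,0,0,0,0],
  "fingers": [255,255,255,255,255,255,255,255]
}}

```text
clock: 22.65
position: [531.4, -145.5, 131.3]
ee_rot: [0.803, -0.596, -0.0, 0.007]
contact_force: [-0.3, 0.2, -4.6]
gripper_width: 58.4
```

```bash
python3 - <<'E'
from h import *
go()
mx=np.array([.9613,.2756]);print("u",read_state()["position"][:2]@mx)
for n in("side","scene"):
  j=get_image(n);cv2.imwrite(f"pics/{n}17.png",j)
crop("pics/s17.png",cv2.imread("pics/side17.png"),235,100,80,70,8)
crop("pics/sc17.png",cv2.imread("pics/scene17.png"),110,120,120,80,6)
E
```

```text
t 22.65 pos [ 531.4 -145.5  131.3] psi -163.2 w 58.4 F [-0.3  0.2 -4.6] J [  2.  20. -18.   1. -52.  14.] tiltz [-0.009 -0.012 -1.   ]
u 470.7705703707495
```

View pics/s17.png

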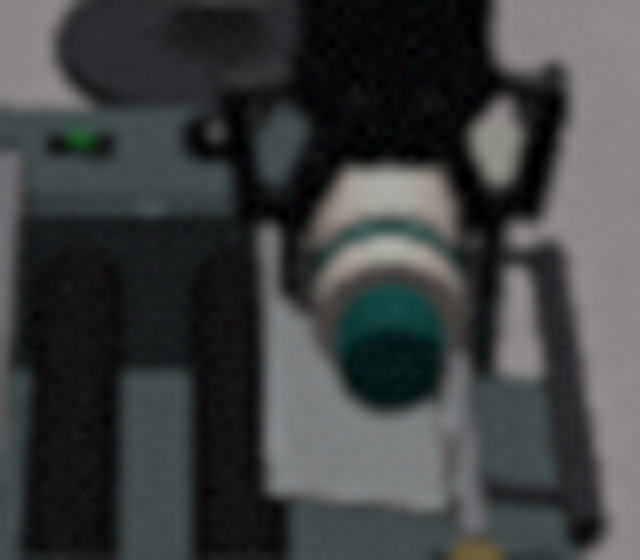

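View pics/sc17.png

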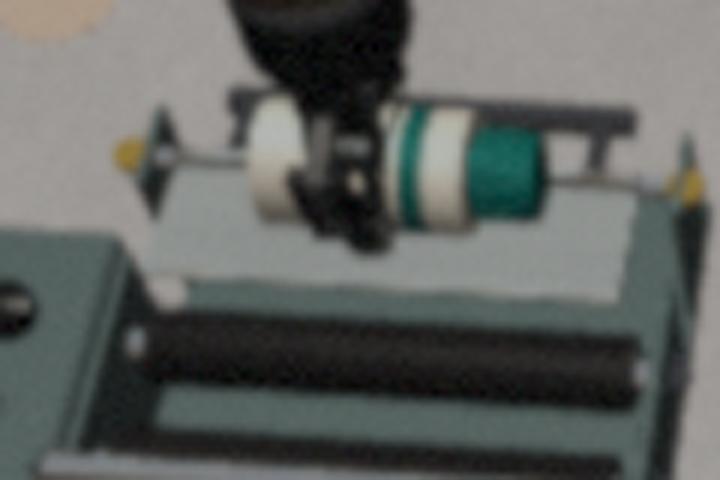

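Request:
{"api": "send_rows", "payload": {
  "translation": [
    [0,0.0005,0.001],
    [0,0.0005,0.002],
    [0,0.0005,0.003],
    [0,0.0005,0.003]
  ],
  "yaw": [0,0,0,0],
  "fingers": [255,255,255,255]
}}

```text
clock: 23.15
position: [530.6, -145.7, 128.0]
ee_rot: [0.803, -0.596, -0.0, 0.008]
contact_force: [-0.3, -0.3, -5.3]
gripper_width: 58.3
```

```bash
python3 - <<'E'
from h import *
go();go();go()
E
```

```text
t 23.15 pos [ 530.6 -145.7  128. ] psi -163.2 w 58.3 F [-0.3 -0.3 -5.3] J [  2.  21. -18.   1. -52.  14.] tiltz [-0.01  -0.012 -1.   ]
t 23.15 pos [ 530.6 -145.7  128. ] psi -163.2 w 58.3 F [-0.3 -0.3 -5.3] J [  2.  21. -18.   1. -52.  14.] tiltz [-0.01  -0.012 -1.   ]
t 23.15 pos [ 530.6 -145.7  128. ] psi -163.2 w 58.3 F [-0.3 -0.3 -5.3] J [  2.  21. -18.   1. -52.  14.] tiltz [-0.01  -0.012 -1.   ]
```

Request:
{"api": "send_rows", "payload": {
  "translation": [
    [0,0,0.0005],
    [0,0,0.001],
    [0,0,0.001]
  ],
  "yaw": [0,0,0],
  "fingers": [255,255,255]
}}

```text
clock: 23.45
position: [530.6, -145.8, 126.9]
ee_rot: [0.803, -0.596, -0.0, 0.008]
contact_force: [0.5, 0.8, -5.4]
gripper_width: 58.3
```

Request:
{"api": "send_rows", "payload": {
  "translation": [
    [0,0,0.0005],
    [0,0,0.001],
    [0,0,0.001]
  ],
  "yaw": [0,0,0],
  "fingers": [255,255,255]
}}

```text
clock: 23.75
position: [530.7, -145.8, 126.2]
ee_rot: [0.803, -0.596, -0.0, 0.008]
contact_force: [-0.8, -0.5, -3.6]
gripper_width: 58.6
```

Touching lightly (held weight fell from 5.3 to 3.6 N). Open, then straight up out of the way.

Request:
{"api": "send_rows", "payload": {
  "translation": [
    [0,0,0],
    [0,0,0],
    [0,0,-0.004],
    [0,0,-0.035],
    [0,0,-0.085],
    [0,0,-0.135],
    [0,0,-0.17],
    [0,0,-0.18],
    [0,0,-0.18]
  ],
  "yaw": [0,0,0,0,0,0,0,0,0],
  "fingers": [0,0,0,0,0,0,0,0,0]
}}

```text
clock: 24.65
position: [533.1, -143.7, 308.6]
ee_rot: [0.803, -0.596, 0.002, 0.006]
contact_force: [-0.3, 0.7, -0.2]
gripper_width: 85.2
```

```bash
python3 - <<'E'
from h import *
go()
for n in("side","scene"):
  j=get_image(n);cv2.imwrite(f"pics/{n}18.png",j)
crop("pics/s18.png",cv2.imread("pics/side18.png"),215,100,110,90,5)
crop("pics/sc18.png",cv2.imread("pics/scene18.png"),80,110,150,110,5)
E
```

```text
t 24.65 pos [ 533.1 -143.7  308.6] psi -163.2 w 85.2 F [-0.3  0.7 -0.2] J [  2.  12.  -3.   1. -75.  15.] tiltz [-0.004 -0.012 -1.   ]
```

View pics/s18.png

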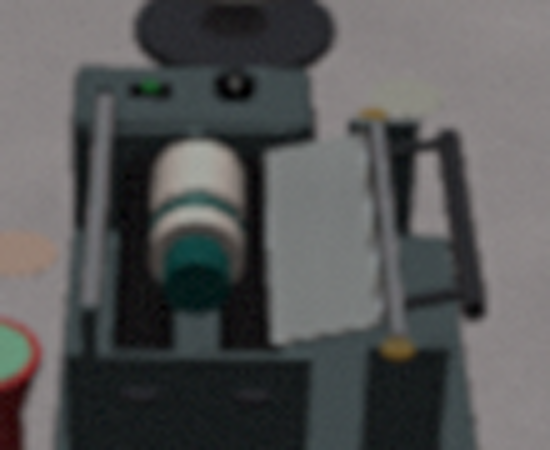

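View pics/sc18.png

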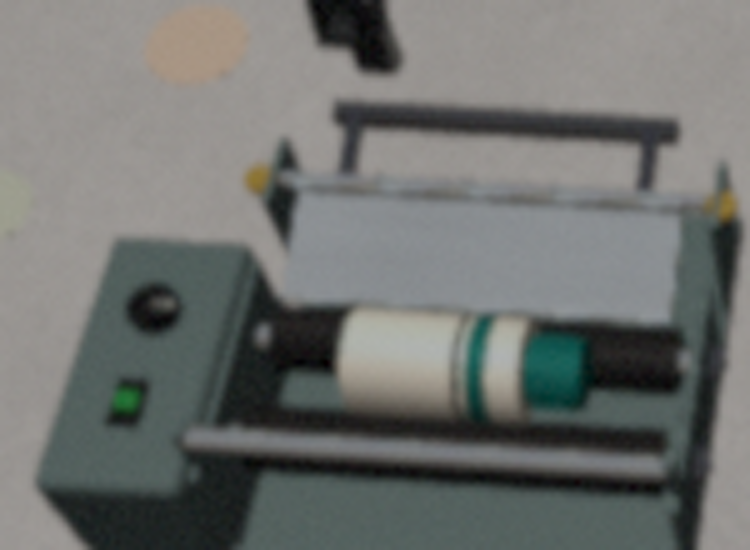

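The jar has rolled onto the rollers and lies between them in line, and the tray is still swinging back up. I'll wait for it to settle, then check.

Request:
{"api": "send_rows", "payload": {
  "translation": [
    [0,0,-0.03],
    [0,0,-0.03],
    [0,0,-0.03],
    [0,0,-0.03],
    [0,0,-0.03],
    [0,0,-0.03],
    [0,0,-0.03],
    [0,0,-0.03],
    [0,0,-0.03],
    [0,0,-0.03],
    [0,0,-0.03],
    [0,0,-0.03]
  ],
  "yaw": [0,0,0,0,0,0,0,0,0,0,0,0],
  "fingers": [0,0,0,0,0,0,0,0,0,0,0,0]
}}

```text
clock: 25.95
position: [532.0, -143.1, 335.0]
ee_rot: [0.803, -0.596, -0.001, 0.008]
contact_force: [0.6, 0.7, -0.2]
gripper_width: 85.4
```

Request:
{"api": "send_rows", "payload": {
  "translation": [
    [0,0,0],
    [0,0,0],
    [0,0,0],
    [0,0,0],
    [0,0,0],
    [0,0,0],
    [0,0,0],
    [0,0,0],
    [0,0,0],
    [0,0,0],
    [0,0,0],
    [0,0,0]
  ],
  "yaw": [0,0,0,0,0,0,0,0,0,0,0,0],
  "fingers": [0,0,0,0,0,0,0,0,0,0,0,0]
}}

```text
clock: 27.15
position: [532.0, -143.1, 334.9]
ee_rot: [0.803, -0.596, -0.001, 0.008]
contact_force: [-0.6, -0.3, -0.4]
gripper_width: 85.1
```

```bash
python3 - <<'E'
from h import *
go()
S=get_image("side");C=get_image("scene")
crop("pics/s19.png",S,215,100,110,90,5); crop("pics/sc19.png",C,80,110,150,110,5); cv2.imwrite("pics/scene19.png",C)
a=cv2.imread("pics/a_scene.png"); b=cv2.imread("pics/a_side.png")
for n,x,y,w,h,A,B in (("crate/vase/tub scene",230,145,140,155,a,C),("side",145,155,175,140,b,S)):
    d=cv2.absdiff(cv2.GaussianBlur(A,(5,5),0),cv2.GaussianBlur(B,(5,5),0)).max(2)[y:y+h,x:x+w]
    ys,xs=np.where(d>35); print(n,len(ys),(xs.min()+x,xs.max()+x,ys.min()+y,ys.max()+y) if len(ys) else "")
E
```

```text
t 27.15 pos [ 532.  -143.1  334.9] psi -163.2 w 85.1 F [-0.6 -0.3 -0.4] J [  2.  12.   1.   1. -79.  15.] tiltz [-0.011 -0.011 -1.   ]
crate/vase/tub scene 515 (np.int64(325), np.int64(349), np.int64(179), np.int64(207))
side 533 (np.int64(244), np.int64(269), np.int64(155), np.int64(259))
```

View pics/s19.png

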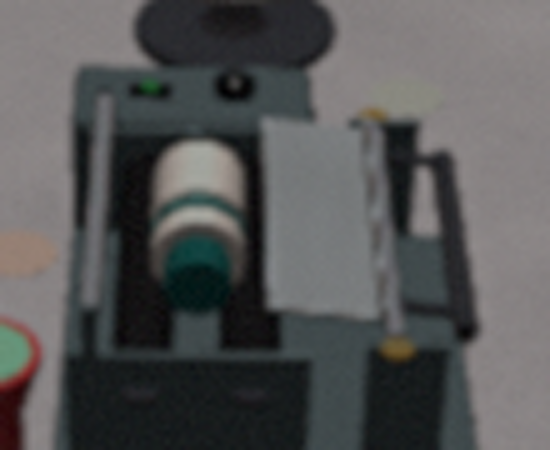

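View pics/scene19.png

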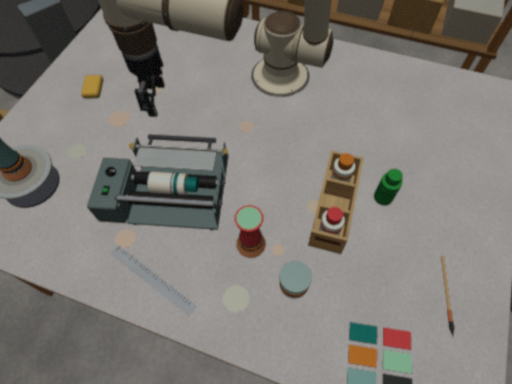

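The jar lies between the rollers and the tray is back up. The image differences show only the emptied middle cell and the jar's new place; nothing else moved.

```bash
python3 -c "
from bench import job_done; print(job_done())"
```

```text
the job is handed in; nothing more can be done
None
```

The teal-lidded jar is on the mill, lying between the two rollers and in line with them. I handed the job in at about 27 s.

**What I did:**
- I gripped the jar by the lid, lifted it out of the crate, stood it upright on the bench and let go.
- I took it again by the body. The interface only turns the tool about its own axis, so I pivoted the jar in the grip against the crate wall, then flattened it on the bench.
- I laid it on the tray in line with the rollers and let go at first light contact. The tray tipped by itself and the jar rolled off untouched.

**One extra step you didn't ask for:** I let the jar go a second time, lying flat on the bench, and gripped it again at mid-body. On the first lift it sprang back to about 3.4° base-low.

**Last checks:**
- **Jar and tray:** the side and scene views show the jar in the valley and the tray back up.
- **Bystanders:** comparing the final pictures with the first ones, the only changes around the crate, vase and tub were the emptied cell and the jar's new place.
- **Contact and forces:** the gripper is open and clear above the mill, with wrist force near zero. No wrist reading along the way was above about 10 N.

**What failed or disagreed:**
- **Tool tilt:** it drifted by up to about 1.5° while pushing against the crate, and about 1° remained at the end.
- **Jar angle:** some fits from the wrist camera were thrown off by the fingers and the rollers. I refitted one set and ignored the other.

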